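Put the heating blocks away in the hand-cranked storage drawer

ROBOT

A 6-joint arm with a two-finger parallel gripper is mounted at the origin on the work surface. World frame = base frame: x ahead of the robot, y to its left, z up, the work surface at z = 0. Lengths are in m, angles in rad, forces in N, time in s.
With the tool pointing down it reaches from about 0.275 to 0.75 m from the base axis. Payload 10.2 kg.
Tool frame: the origin (TCP) lies midway between the tips of the shut fingers; the grasp point (between the pads) lies 19 mm behind it (grasp_offset is the distance from the TCP to the grasp point, in m); z points along the fingers, y is the direction in which the jaws open and shut (so a half turn about z gives the same grasp; the last joint's range is limited). The gripper opens to 85 mm and grips with 20 to 120 N. Pads are 22 mm wide; open, the fingers measure 114 mm over their backs; the gripper's body (76 mm by 85 mm) begins 54 mm behind the grasp point. The pads swing forward as they close: fully open they stand 13 mm farther back than shut.
Start: joints at [0.977, 0.313, 1.498, -0, 1.331, -0.223], TCP at [0.19, 0.489, 0.231] pointing down, gripper open.
Joint ranges: [-2.94, 2.94], [-0.97, 2.17], [0.19, 2.56], [-1.23, 4.37], [0.02, 3.11], [-2.88, 2.88]. Speed limits (rad/s): [2.39, 2.39, 3.01, 3.14, 3.14, 3.14].

INTERFACE

Orientations are given as a unit quaternion [w, x, y, z].
In Python, from rig import * gives the robot as it stands.
- The arm moves only by the tool move_arm, never from a script. Its argument "series" is text: rows parted by semicolons, each of 7 numbers parted by spaces: the opening, from 0 (shut) to 1 (fully open), then the shift along the world's x, y, z in mm, then the turn, a rotation vector about the world's x, y, z in degrees. In form: fingers tx ty tz ax ay az; .... A call has 1 to 20 rows; each row is the pose to reach, as a shift and turn from the pose commanded when the call began; what a row does not reach only later rows make up. A row lasts 1/8 s, in which the tool goes at most 62.5 mm and 10.7 degrees, less where a joint would pass 70% of its speed; a pose out of reach is approached as far as the arm can. A call with a gripper value outside its range is refused whole. The fingers move at their own pace and stop on an object; "force" is the grip in N (left out, the last holds). Time passes only in rows, so rows that repeat a pose let the fingers close. It gives the time, the measured TCP pose, the force and the opening at its end, in the units of the state.
- get_obs(): the state, without advancing time (a new reading comes with each control period).
- grab_frame(name): name is "scene" or "top" or "wrist"; returns a dict with "img" (400x640x3 uint8, blue, green, red), "range_z" (400x640 float32, m along the optical axis (not along the pixel's ray), 0 where there is no reading), "intrinsics" (3x3 intrinsics, pixels), "rvec" (rotation vector, rad) and "tvec" (3), from world to camera coordinates, as OpenCV has them. Camera axes: x right, y down, z forward; pixel columns grow to the right and rows downward; lengths in m; the calibration is good to about 2 mm. A picture is of the moment at which its call begins.
- finish_job(): hands the job in, once; it reports no verdict.
The state is a dict: "t": time; "joint_positions": joint angles; "qd": joint speeds; "effort": joint torques, N m; "tool_pos": TCP position; "orientation": TCP orientation; "wrist_force": force on the tool from outside, world axes, zero at the start; "torque": the same for the moment, N m; "gripper_width": opening from 0.0 (shut) to 1.0 (fully open).
Only numpy, scipy, OpenCV 4.12 (cv2) and the standard library are available. Lean on these libraries where they do the work, as an engineer would, in place of code of your own. Each camera call takes 0.05 s, during which the arm holds its last target.

TASK

Crank the handwheel round until its pointer stands on the load mark (the pair of bars), so that the storage drawer is out, and put every heating block on the bench upright into the slot whose label shows its hole pattern, bedded fully down. Then crank the wheel back to the home mark so that the drawer is fully home with the blocks in it. Move the drawer only by its handwheel, and leave the other things on the bench where they are.

Things in the scene. Friction and masses are not known exactly. Their poses are not given: they have to be found in the camera images.
- block_one_center (a point): centre of a loose solid aluminium heating block, 60 mm long (x) x 45 wide (y) x 60 high (z), upright, one large hole of 32 mm in its top (only marked: grasp it as a solid); about 0.25 kg, 0.7 to 1.4 times that. The point is 30 mm above the base; the two ends are alike. None if the block is absent in this run.
- block_two_center (a point): centre of a loose solid aluminium heating block, 75 mm long (x) x 45 wide (y) x 60 high (z), upright, two holes of 28 mm in a line in its top (only marked: grasp it as a solid); about 0.28 kg, 0.7 to 1.4 times that. The point is 30 mm above the base; the two ends are alike. None if the block is absent in this run.
- block_three_center (a point): centre of a loose solid aluminium heating block, 90 mm long (x) x 45 wide (y) x 60 high (z), upright, three holes of 23 mm in a line in its top (only marked: grasp it as a solid); about 0.32 kg, 0.7 to 1.4 times that. The point is 30 mm above the base; the two ends are alike. None if the block is absent in this run.
- block_eight_center (a point): centre of a loose solid aluminium heating block, 105 mm long (x) x 45 wide (y) x 60 high (z), upright, eight small holes of 15 mm in two rows of four in its top (only marked: grasp it as a solid); about 0.35 kg, 0.7 to 1.4 times that. The point is 30 mm above the base; the two ends are alike. None if the block is absent in this run.
- slot_three (a point): middle of the floor of the drawer pocket for the block with three holes, leftmost of four seen from the robot, 85 mm apart; 100 mm long (x, along the drawer's travel) x 55 wide (y) x 10 deep. A seated block's centre is 30 mm above it. Moves with the drawer. Its label, on the ledge nearer the robot, shows the hole pattern.
- slot_one (a point): middle of the floor of the drawer pocket for the block with one hole, second from left of four seen from the robot, 85 mm apart; 70 mm long (x, along the drawer's travel) x 55 wide (y) x 10 deep. A seated block's centre is 30 mm above it. Moves with the drawer. Its label, on the ledge nearer the robot, shows the hole pattern.
- slot_eight (a point): middle of the floor of the drawer pocket for the block with eight holes, third from left of four seen from the robot, 85 mm apart; 115 mm long (x, along the drawer's travel) x 55 wide (y) x 10 deep. A seated block's centre is 30 mm above it. Moves with the drawer. Its label, on the ledge nearer the robot, shows the hole pattern.
- slot_two (a point): middle of the floor of the drawer pocket for the block with two holes, rightmost of four seen from the robot, 85 mm apart; 85 mm long (x, along the drawer's travel) x 55 wide (y) x 10 deep. A seated block's centre is 30 mm above it. Moves with the drawer. Its label, on the ledge nearer the robot, shows the hole pattern.
- drawer (a joint): how far the storage drawer is out of the low white housing, m: 0 home, 0.150 at the load mark; slides towards the robot (the slots' -x), geared to the handwheel, 43 mm per rad. Pocket floors 25 mm, land round them 35 mm, front ledge 38 mm above the bench.
- shuttle: the fixed housing: origin on the bench under the middle of the drawer bay's front edge, x away from the robot; 200 mm deep, 120 mm high, from 192 mm left to 337 mm right of the origin. Its roof (underside 106 mm up) covers all pockets when home; at the load mark the longest block stands 17 mm clear of the roof's front edge. The wheel stands on its right part.
- handwheel (a joint): angle of the handwheel, rad: 0 = home mark (single black bar on the dial, on the robot's side; a hard stop), 3.49 (200 degrees) = load mark (pair of bars on the far side, pointer between them), 4.0 = far stop. Grows counter-clockwise seen from above; takes about 0.25 N m, stays where it is left. Starts up to 0.5 off home.
- wheel_grip (a point): grip point on the handwheel's upright axis, 166 mm above the bench, in the middle of the dark steel cross bar on the black wheel (110 mm across, top 142 mm above the bench): bar 96 mm long (x) x 16 wide (y), 142 to 184 mm above the bench, pinched across its width from above. x runs along the bar and turns with it; the bar's white -x end is the pointer.
- pot: bystander: small capped specimen jar, 42 mm diameter, 52 mm high, among the blocks; origin under its base
- tape: bystander: roll of tape lying flat, 64 mm diameter, 19 mm high; origin under its base
- marker: bystander: marker pen lying on the bench, 130 mm long
- reagent: bystander: amber bottle, 60 mm diameter, 120 mm high, left of the housing; origin under its base

How it is judged:
By the outcome, as a careful person would: the job done as asked, in the order asked, and still so for the second after the job is handed in, with the robot touching nothing.
Of block_one, block_two, block_three, block_eight only 2 to 4 are there at a start; the rules pass over those that are not, and their reading is None.
At some moment in a run one of block_one, block_two, block_three, block_eight may be knocked a few centimetres aside while the robot is not near it.
It also fails if it takes over 210 s, if anything falls off the work surface, if the arm or the gripper's body presses on something with over 40 N, if the wrist force passes 120 N, or if a joint passes its speed limit or range.

## Working session

There is one attempt and no reset: what is moved stays moved. The work goes in short steps, Python scripts to look and compute and a tool call to move; the robot and the scene stay as the last step left them, time stands still between calls to the robot, and variables do not carry over. Pictures are saved under pics/ and viewed, and the job is handed in when it is done.

Besides the shell and the picture viewer there is one more tool, called by a JSON object that holds its "method" and its "body". move_arm: Moves the arm, as the interface text tells. Its arguments: {"type":"object","properties":{"series":{"type":"string"},"force":{"type":"number"}},"required":["series"]}

```bash
mkdir -p pics; ls; cat > h.py <<'E'
import numpy as np, cv2
from rig import *
def shot(name,fn=None):
    f=grab_frame(name)
    if fn: cv2.imwrite('pics/'+fn,f['img'])
    return f
def cam(f):
    R,_=cv2.Rodrigues(np.array(f['rvec'],float)); return R,np.array(f['tvec'],float).ravel(),np.array(f['intrinsics'],float)
def ray(f,uv,z):
    R,t,K=cam(f); uv=np.atleast_2d(np.array(uv,float))
    d=np.c_[uv,np.ones(len(uv))]@np.linalg.inv(K).T@R
    c=-R.T@t
    return c+d*((z-c[2])/d[:,2])[:,None]
def cloud(f):
    R,t,K=cam(f); Z=f['range_z']; v,u=np.mgrid[:Z.shape[0],:Z.shape[1]]
    P=np.stack([(u-K[0,2])/K[0,0]*Z,(v-K[1,2])/K[1,1]*Z,Z],-1)
    W=(P-t)@R; W[Z==0]=np.nan
    return W
E
python3 - <<'E'
from h import *
o=get_obs();print(o)
for n in ['scene','top','wrist']:
    f=shot(n,n+'0.png'); R,t,K=cam(f); print(n,-R.T@t,R[2])
    np.savez('pics/'+n+'0.npz',**f)
E
```

```text
pics
{'t': 0.0, 'joint_positions': array([ 9.76603238e-01,  3.13468116e-01,  1.49846435e+00,  2.13113491e-05,
        1.33098243e+00, -2.23415400e-01]), 'qd': array([-0.0015672 ,  0.00028698,  0.00063153,  0.00095215,  0.00044429,
       -0.00019273]), 'effort': array([-7.91592229e-04, -4.12258708e+01, -2.59747231e+01, -3.15455245e-04,
        4.00061865e-03,  5.62758757e-06]), 'tool_pos': array([0.19009255, 0.48909672, 0.23071554]), 'orientation': array([-2.72299968e-04,  1.84331183e-01,  9.82863967e-01, -6.02528449e-04]), 'wrist_force': array([ 1.10012514, -0.86742982, -0.11632954]), 'torque': array([ 0.05126027, -0.03064762,  0.00708241]), 'gripper_width': 0.9994281597590696}
scene [ 1.14388152 -0.73463651  1.10970684] [-0.40949617  0.5576217  -0.72206019]
top [0.48753505 0.03080264 1.20030369] [ 0.07543536  0.00411365 -0.99714221]
wrist [0.12300067 0.51482513 0.37438472] [ 0.26151907 -0.10366739 -0.95961495]
```

View pics/top0.png

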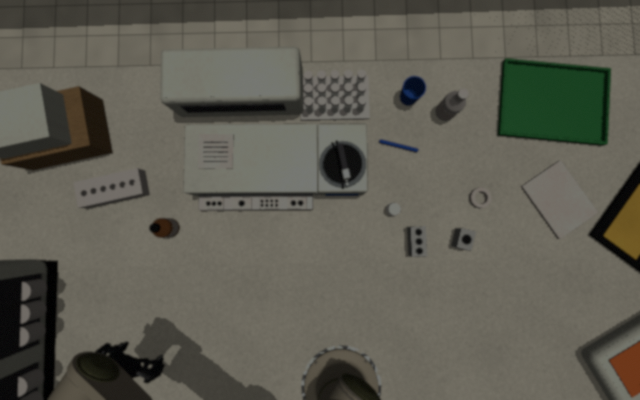

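View pics/scene0.png

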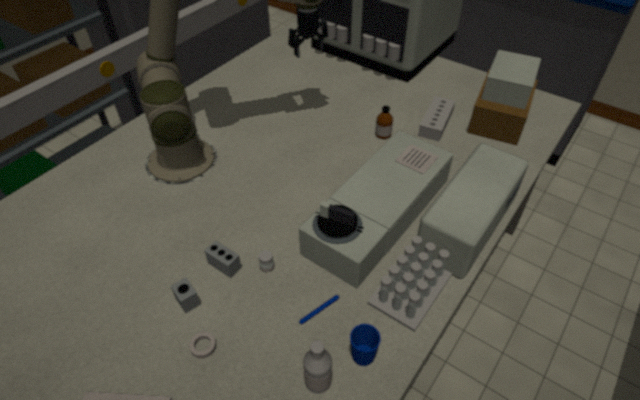

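The top view shows the housing at about (275,158), wheel at (342,163), three-hole block at (417,241), one-hole block at (465,239), jar at (393,210) and tape at (480,198). I see no other blocks. Next I'll enlarge the picture and measure.

```bash
python3 - <<'E'
import cv2,numpy as np
im=cv2.imread('pics/top0.png')
a=cv2.resize(im[115:265,180:380],None,fx=4,fy=4,interpolation=cv2.INTER_CUBIC)
b=cv2.resize(im[190:270,375:495],None,fx=5,fy=5,interpolation=cv2.INTER_CUBIC)
cv2.imwrite('pics/a.png',cv2.convertScaleAbs(a,alpha=1.5)); cv2.imwrite('pics/b.png',cv2.convertScaleAbs(b,alpha=1.5))
import h
f=dict(np.load('pics/top0.npz')); W=h.cloud(f)
for uv in [(342,145),(347,180),(340,155),(417,241),(465,239),(275,150),(300,220),(400,260),(210,204),(366,191)]:
    print(uv,W[uv[1],uv[0]].round(4))
def tops(x0,x1,y0,y1,lo,hi,tag):
    m=np.zeros(W.shape[:2],bool); m[y0:y1,x0:x1]=True
    m&=(W[...,2]>lo)&(W[...,2]<hi)
    P=W[m]; 
    r=cv2.minAreaRect((P[:,:2]*1000).astype(np.float32)); print(tag,len(P),r,'z',np.median(P[:,2]), 'mean',P.mean(0))
tops(400,435,220,262,.05,.07,'three')
tops(450,480,222,258,.05,.07,'one')
tops(315,368,135,195,.165,.20,'bar')
tops(180,370,120,200,.11,.13,'housing')
tops(380,405,195,220,.04,.065,'pot')
E
```

```text
(342, 145) [ 0.7071 -0.0121  0.1835]
(347, 180) [ 0.6163 -0.0255  0.1413]
(340, 155) [ 0.6791 -0.0059  0.1868]
(417, 241) [ 0.4386 -0.2337  0.0619]
(465, 239) [ 0.4415 -0.3777  0.0589]
(275, 150) [0.7104 0.1788 0.12  ]
(300, 220) [0.5094 0.1185 0.0007]
(400, 260) [ 0.3779 -0.1927 -0.0004]
(210, 204) [0.5633 0.3905 0.042 ]
(366, 191) [ 0.5865 -0.0806  0.1158]
three 478 ((438.80462646484375, -237.6549835205078), (89.62202453613281, 46.02685546875), 0.07324200123548508) z 0.06024758140948998 mean [ 0.43931553 -0.2367732   0.06007597]
one 326 ((442.4242248535156, -379.47955322265625), (46.00399398803711, 59.999366760253906), 73.5547103881836) z 0.05984762871479088 mean [ 0.44241716 -0.37847331  0.0597935 ]
bar 228 ((666.0669555664062, -13.10035514831543), (96.8960952758789, 16.318933486938477), 10.767356872558594) z 0.18389350104635074 mean [ 0.66426419 -0.0129269   0.18334127]
housing 11297 ((688.8372802734375, 179.5032958984375), (531.421630859375, 200.35411071777344), 88.8442153930664) z 0.12075866175358879 mean [0.68947005 0.19966882 0.12074183]
pot 131 ((537.44287109375, -170.55853271484375), (37.532901763916016, 33.55253219604492), 89.4916000366211) z 0.051782060047697864 mean [ 0.53751344 -0.16974605  0.05165745]
```

View pics/a.png

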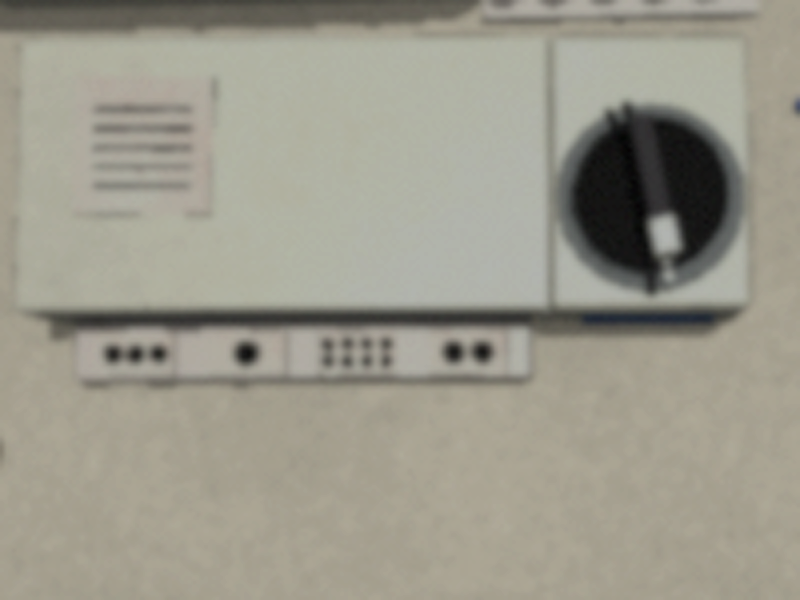

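View pics/b.png

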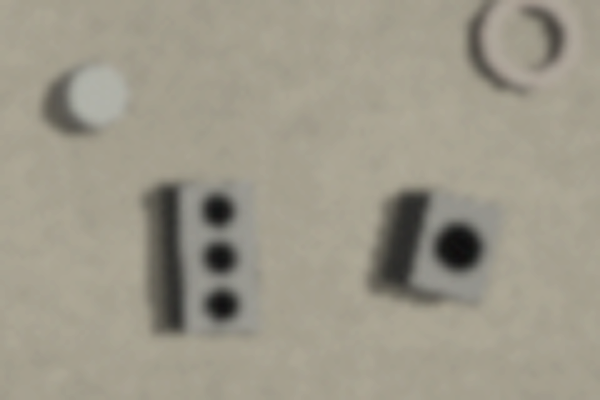

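{"method": "move_arm", "body": {"series": "0.6 0 0 60 0 0 0;0.6 476 -502 60 0 0 -148;0.6 476 -502 60 0 0 -148;0.6 476 -502 60 0 0 -148;0.6 476 -502 60 0 0 -148;0.6 476 -502 60 0 0 -148;0.6 476 -502 60 0 0 -148;0.6 476 -502 60 0 0 -148;0.6 476 -502 60 0 0 -148;0.6 476 -502 60 0 0 -148;0.6 476 -502 60 0 0 -148;0.6 476 -502 60 0 0 -148;0.6 476 -502 60 0 0 -148;0.6 476 -502 60 0 0 -148;0.6 476 -502 60 0 0 -148;0.6 476 -502 60 0 0 -148;0.6 476 -502 60 0 0 -148;0.6 476 -502 60 0 0 -148;0.6 476 -502 60 0 0 -148"}}

```text
t: 2.52
tool_pos: [0.6662, -0.0127, 0.2913]
orientation: [0.0, 0.996, 0.094, -0.0]
wrist_force: [-0.7, -0.1, -0.2]
gripper_width: 0.598
```

```bash
cat >> h.py <<'E'
def fitrect(W,m):
    P=W[m]; P=P[np.isfinite(P[:,0])]
    r=cv2.minAreaRect((P[:,:2]*1000).astype(np.float32)); return len(P),r,np.median(P[:,2])
E
python3 - <<'E'
from h import *
print(get_obs()['joint_positions'])
f=shot('wrist','w1.png'); W=cloud(f)
m=(W[...,2]>.165)&(W[...,2]<.20)&(np.hypot(W[...,0]-.666,W[...,1]+.013)<.06)
print(fitrect(W,m))
cv2.imwrite('pics/w1m.png',m.astype(np.uint8)*255)
f=shot('scene'); W=cloud(f)
m=(W[...,2]>.175)&(W[...,2]<.20)&(np.hypot(W[...,0]-.666,W[...,1]+.013)<.06)
print(fitrect(W,m))
E
```

```text
[-1.94433864e-01  6.25179794e-01  8.74348155e-01 -3.36006662e-05
  1.64210009e+00  1.18784540e+00]
(1946, ((664.6093139648438, -16.34040641784668), (97.03650665283203, 15.814456939697266), 10.640141487121582), np.float64(0.18491434243353155))
(234, ((665.2818603515625, -16.34658432006836), (97.34192657470703, 20.150447845458984), 10.043867111206055), np.float64(0.18246905252269915))
```

View pics/w1.png

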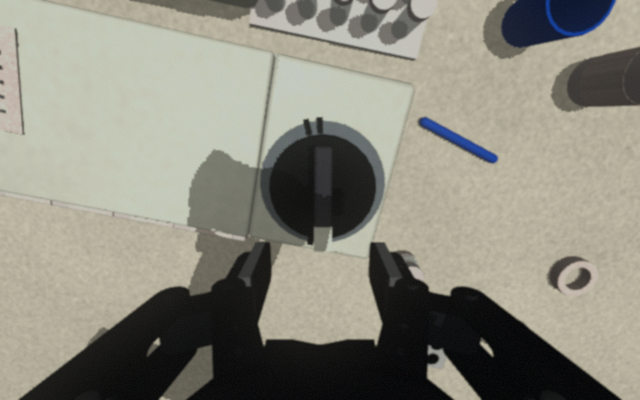

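View pics/w1m.png

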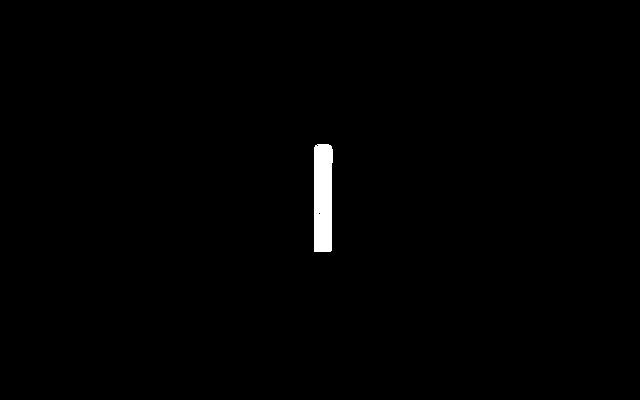

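{"method": "move_arm", "body": {"series": "0.6 -1 -3 -60 0 0 0;0.6 -1 -3 -100 0 0 0;0.6 -1 -3 -130 0 0 0;0.6 -1 -3 -144 0 0 0;0.6 -1 -3 -144 0 0 0;0.2 -1 -3 -144 0 0 0;0.1 -1 -3 -144 0 0 0;0 -1 -3 -144 0 0 0;0 -1 -3 -144 0 0 0;0 -1 -3 -144 0 0 0;0 -1 -3 -144 0 0 0;0 -1 -3 -144 0 0 0;0 -1 -3 -144 0 0 0", "force": 80}}

```text
t: 4.25
tool_pos: [0.6657, -0.0155, 0.1488]
orientation: [0.0, 0.996, 0.094, 0.001]
wrist_force: [-1.1, 1.9, 6.2]
gripper_width: 0.177
```

{"method": "move_arm", "body": {"series": "0 0 0 0 0 0 5;0 0 0 0 0 0 10;0 0 0 0 0 0 15;0 0 0 0 0 0 20;0 0 0 0 0 0 25;0 0 0 0 0 0 30;0 0 0 0 0 0 30"}}

```text
t: 5.12
tool_pos: [0.6657, -0.0154, 0.1487]
orientation: [0.0, 0.937, 0.349, 0.001]
wrist_force: [-0.4, 1.6, 5.0]
gripper_width: 0.177
```

{"method": "move_arm", "body": {"series": "0 0 0 0 0 0 6;0 0 0 0 0 0 12;0 0 0 0 0 0 18;0 0 0 0 0 0 24;0 0 0 0 0 0 30;0 0 0 0 0 0 36;0 0 0 0 0 0 42;0 0 0 0 0 0 48;0 0 0 0 0 0 54;0 0 0 0 0 0 60;0 0 0 0 0 0 66;0 0 0 0 0 0 72;0 0 0 0 0 0 78;0 0 0 0 0 0 84;0 0 0 0 0 0 90;0 0 0 0 0 0 90"}}

```text
t: 7.12
tool_pos: [0.6655, -0.0154, 0.1487]
orientation: [0.001, 0.416, 0.909, 0.0]
wrist_force: [-1.0, 0.9, 6.4]
gripper_width: 0.177
```

{"method": "move_arm", "body": {"series": "0 0 0 0 0 0 6;0 0 0 0 0 0 12;0 0 0 0 0 0 18;0 0 0 0 0 0 24;0 0 0 0 0 0 30;0 0 0 0 0 0 36;0 0 0 0 0 0 42;0 0 0 0 0 0 48;0 0 0 0 0 0 54;0 0 0 0 0 0 60;0 0 0 0 0 0 66;0 0 0 0 0 0 68;0 0 0 0 0 0 68;0 0 0 0 0 0 68"}}

```text
t: 8.88
tool_pos: [0.6655, -0.0155, 0.1488]
orientation: [0.001, -0.163, 0.987, -0.0]
wrist_force: [-0.4, 1.4, 6.8]
gripper_width: 0.179
```

{"method": "move_arm", "body": {"series": "0.6 0 0 0 0 0 0;0.6 0 0 0 0 0 0;0.6 0 0 0 0 0 0;0.6 0 0 0 0 0 0;0.6 0 0 50 0 0 0;0.6 0 0 100 0 0 0;1 0 0 150 0 0 0;1 -50 -50 150 0 0 -5;1 -90 -90 150 0 0 -10;1 -130 -130 150 0 0 -15;1 -180 -180 150 0 0 -19;1 -226 -222 150 0 0 -19;1 -226 -222 150 0 0 -19;1 -226 -222 150 0 0 -19"}}

```text
t: 10.62
tool_pos: [0.4394, -0.2377, 0.2975]
orientation: [0.0, 0.003, 1.0, -0.0]
wrist_force: [-0.3, 0.0, -1.3]
gripper_width: 1.003
```

```bash
python3 - <<'E'
from h import *
f=shot('top','top2.png'); W=cloud(f)
np.savez('pics/top2.npz',**f)
g=shot('wrist','w2.png'); np.savez('pics/w2.npz',**g)
s=shot('scene','s2.png'); np.savez('pics/s2.npz',**s)
m=(W[...,2]>.165)&(W[...,2]<.20)&(np.hypot(W[...,0]-.666,W[...,1]+.013)<.06)
print('bar',fitrect(W,m))
u=np.zeros(W.shape[:2],bool); u[120:260,175:330]=1
h1=(W[...,2]>.112)&(W[...,2]<.13)&u|((W[...,2]>.112)&(W[...,2]<.13)&(W[...,0]>.58)&(W[...,0]<.80)&(W[...,1]>-.09)&(W[...,1]<.45))
print('housing',fitrect(W,h1))
d=(W[...,2]>.012)&(W[...,2]<.05)&u&(W[...,0]<.585)
print('drawer',fitrect(W,d))
for nm,F in (('top',W),('wrist',cloud(g)),('scene',cloud(s))):
  for c,l in (((.439,-.237),'three'),((.4424,-.379),'one')):
    m=(F[...,2]>.05)&(F[...,2]<.07)&(np.hypot(F[...,0]-c[0],F[...,1]-c[1])<.065)
    if m.sum()>50: print(nm,l,fitrect(F,m))
im=f['img'][115:265,180:380]
cv2.imwrite('pics/a2.png',cv2.convertScaleAbs(cv2.resize(im,None,fx=4,fy=4,interpolation=cv2.INTER_CUBIC),alpha=1.5))
E
```

```text
bar (232, ((666.5380859375, -13.156766891479492), (96.34609985351562, 16.436744689941406), 19.081418991088867), np.float64(0.18399915974097297))
housing (11297, ((688.2438354492188, 179.04544067382812), (530.6689453125, 199.7653350830078), 88.73744201660156), np.float64(0.12069166970555374))
drawer (6835, ((496.8064270019531, 293.61700439453125), (428.6681823730469, 183.35630798339844), 89.02747344970703), np.float64(0.03482753379764432))
top three (359, ((438.6249694824219, -237.01097106933594), (45.73745346069336, 89.33602142333984), 89.19831085205078), np.float64(0.05971333534766734))
wrist three (2381, ((437.07183837890625, -241.38308715820312), (90.03679656982422, 44.85521697998047), 0.5976872444152832), np.float64(0.06105502249218784))
wrist one (1667, ((440.21337890625, -383.03924560546875), (45.60027313232422, 60.09292221069336), 73.6348876953125), np.float64(0.061116783675182106))
scene three (484, ((439.5098876953125, -240.48143005371094), (93.49649810791016, 47.750370025634766), 0.14838169515132904), np.float64(0.05911458331119533))
scene one (386, ((441.98443603515625, -382.2159729003906), (45.061466217041016, 65.35932922363281), 74.81354522705078), np.float64(0.059292464110168))
```

View pics/a2.png

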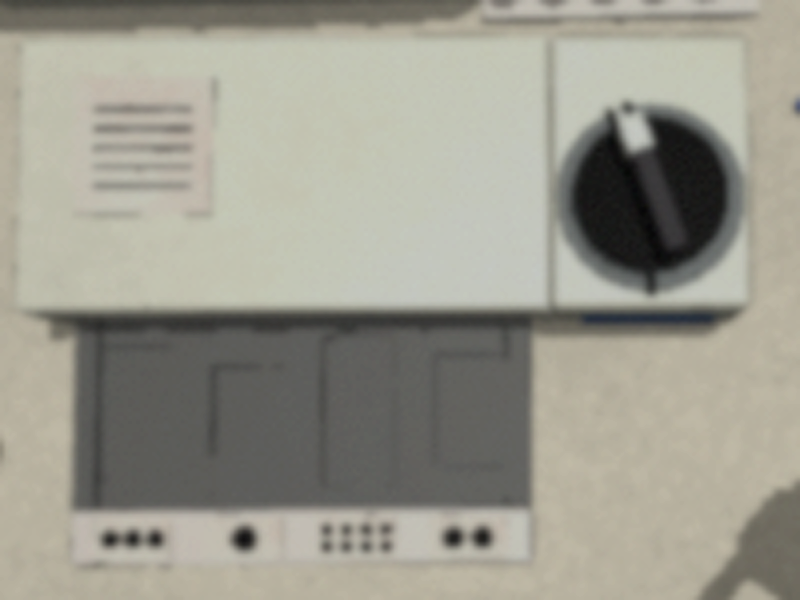

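View pics/w2.png

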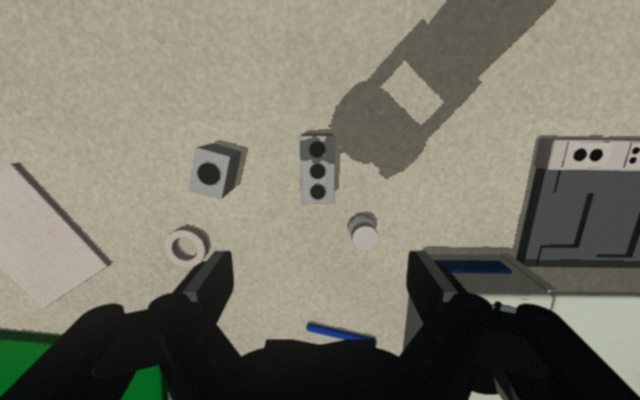

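View pics/top2.png

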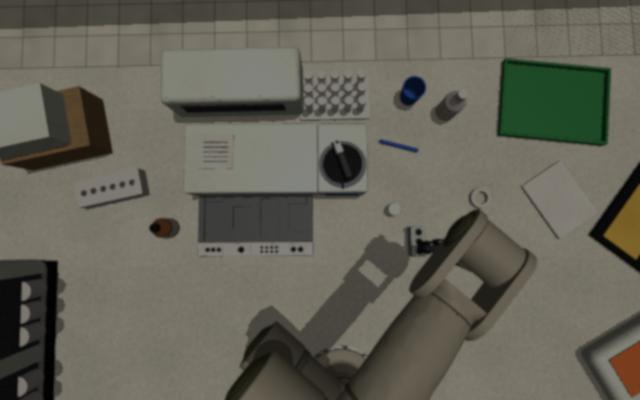

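```bash
python3 - <<'E'
from h import *
for n in ['top2','s2']:
    f=dict(np.load('pics/'+n+'.npz')); W=cloud(f)
    box=(W[...,0]>.39)&(W[...,0]<.60)&(W[...,1]>.03)&(W[...,1]<.43)
    m=box&(W[...,2]>.018)&(W[...,2]<.0302)
    m=cv2.morphologyEx(m.astype(np.uint8),cv2.MORPH_OPEN,np.ones((3,3)))
    k,l,st,c=cv2.connectedComponentsWithStats(m)
    for i in range(1,k):
        if st[i,4]>60: print(n,st[i],fitrect(W,l==i))
    d=box&(W[...,2]>.030)&(W[...,2]<.05); print(n,'land',fitrect(W,d))
    cv2.imwrite('pics/m_'+n+'.png',m*255)
E
```

```text
top2 [260 199  18  37 623] (623, ((520.5733032226562, 213.699951171875), (52.80438232421875, 112.01171112060547), 89.23995971679688), np.float64(0.02564030265931021))
top2 [204 202  19  32 547] (547, ((522.4174194335938, 384.6727294921875), (57.272125244140625, 96.11492156982422), 88.82281494140625), np.float64(0.025780839790505543))
top2 [288 204  19  27 489] (489, ((518.7144775390625, 126.04741668701172), (56.42226028442383, 80.89414978027344), 88.9916763305664), np.float64(0.025290646374901114))
top2 [233 206  18  23 383] (383, ((522.2191772460938, 298.1770935058594), (54.48826599121094, 68.39729309082031), 88.83036041259766), np.float64(0.02575279529475378))
top2 land (5082, ((499.734619140625, 237.06190490722656), (388.86883544921875, 190.49850463867188), 88.83677673339844), np.float64(0.036507010964740357))
s2 [355 143  21  15 191] (191, ((503.1817932128906, 390.360595703125), (53.998573303222656, 71.9847183227539), 89.40079498291016), np.float64(0.02450053439963505))
s2 [344 158  19  14 160] (160, ((511.4804382324219, 301.7849426269531), (54.44796371459961, 51.435237884521484), 1.0262808799743652), np.float64(0.024675454210705446))
s2 [323 169  25  17 241] (241, ((496.8680114746094, 213.8056640625), (77.30191802978516, 54.43790817260742), 0.3908366560935974), np.float64(0.02442713502453777))
s2 [310 186  23  16 239] (239, ((505.4920959472656, 128.61244201660156), (55.52552795410156, 63.32044219970703), 88.2745361328125), np.float64(0.024464323425525163))
s2 land (2128, ((472.69512939453125, 252.2066650390625), (355.753662109375, 142.5409393310547), 89.03010559082031), np.float64(0.03563285186043044))
```

View pics/s2.png

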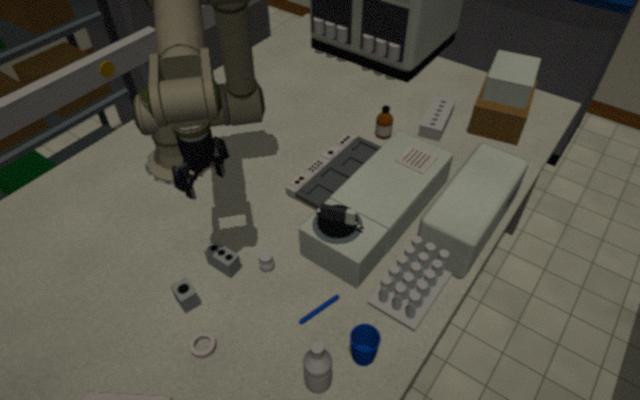

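{"method": "move_arm", "body": {"series": "1 50 100 35 0 0 0;1 100 200 35 0 0 0;1 140 400 35 0 0 0;1 160 490 35 0 0 0;1 160 490 35 0 0 0;1 160 490 35 0 0 0;1 160 490 35 0 0 0;1 160 490 35 0 0 0;1 160 490 35 0 0 0;1 160 490 35 0 0 0;1 160 490 35 0 0 0;1 160 490 35 0 0 0"}}

```text
t: 12.28
tool_pos: [0.5992, 0.2515, 0.3327]
orientation: [0.0, 0.003, 1.0, 0.0]
wrist_force: [0.1, 0.3, 0.4]
gripper_width: 0.999
```

```bash
python3 - <<'E'
from h import *
f=shot('wrist','w3.png'); W=cloud(f); np.savez('pics/w3.npz',**f)
box=(W[...,0]>.37)&(W[...,0]<.62)&(W[...,1]>.03)&(W[...,1]<.45)
m=box&(W[...,2]>.018)&(W[...,2]<.0305)
m=cv2.morphologyEx(m.astype(np.uint8),cv2.MORPH_OPEN,np.ones((5,5)))
k,l,st,c=cv2.connectedComponentsWithStats(m)
for i in range(1,k):
    if st[i,4]>200: print(st[i],fitrect(W,l==i))
E
```

```text
[ 270   66   39   84 3125] (3125, ((518.4329833984375, 207.4195098876953), (53.71177673339844, 115.43595123291016), 89.06160736083984), np.float64(0.025992944980284736))
[ 388   73   45   73 2852] (2852, ((521.0020751953125, 381.2638244628906), (57.27558135986328, 100.22567749023438), 89.30628967285156), np.float64(0.025885460735522156))
[ 208   77   43   62 2428] (2428, ((517.0556640625, 120.27406311035156), (57.027854919433594, 85.21504211425781), 88.96453094482422), np.float64(0.026087987528901305))
[ 330   84   39   51 1903] (1903, ((519.51171875, 293.63873291015625), (54.84543228149414, 69.81312561035156), 89.52278900146484), np.float64(0.02594638752826965))
```

View pics/w3.png

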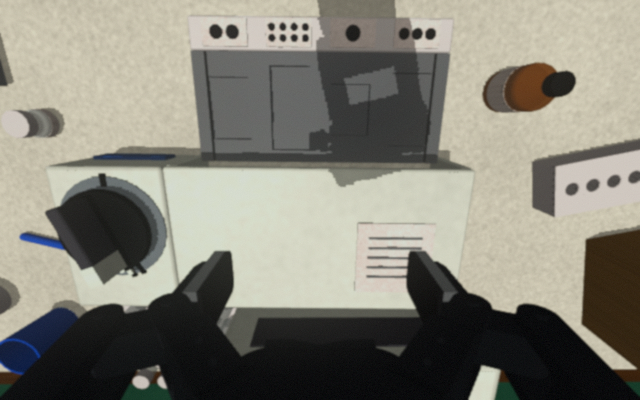

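```bash
python3 - <<'E'
from h import *
f=shot('top','top3.png'); W=cloud(f)
for c,l in (((.439,-.237),'three'),((.4424,-.379),'one')):
    m=(W[...,2]>.05)&(W[...,2]<.07)&(np.hypot(W[...,0]-c[0],W[...,1]-c[1])<.065)
    if m.sum()>50: print(l,fitrect(W,m))
E
```

```text
three (476, ((438.7074890136719, -237.8170166015625), (89.87677764892578, 45.59748077392578), 0.26727187633514404), np.float64(0.06031791933080799))
one (326, ((441.9948425292969, -380.2540283203125), (47.38245391845703, 59.67864990234375), 73.30168914794922), np.float64(0.05999341066628183))
```

{"method": "move_arm", "body": {"series": "1 -80 -245 0 0 0 0;1 -161 -491 0 0 0 0;1 -161 -491 0 0 0 0;1 -161 -491 0 0 0 0;1 -161 -491 0 0 0 0;1 -161 -491 0 0 0 0;1 -161 -491 0 0 0 0;1 -161 -491 0 0 0 0;1 -161 -491 0 0 0 0;1 -161 -491 0 0 0 0;1 -161 -491 -60 0 0 0;1 -161 -491 -120 0 0 0;1 -161 -491 -180 0 0 0;1 -161 -491 -210 0 0 0;1 -161 -491 -210 0 0 0;1 -161 -491 -210 0 0 0"}}

```text
t: 14.38
tool_pos: [0.4393, -0.2385, 0.124]
orientation: [0.001, 0.002, 1.0, -0.001]
wrist_force: [0.3, -0.0, 0.1]
gripper_width: 0.998
```

{"method": "move_arm", "body": {"series": "1 0 -1 -30 0 0 0;1 0 -1 -60 0 0 0;1 0 -1 -85 0 0 0;1 0 -1 -100 0 0 0;1 0 -1 -100 0 0 0;1 0 -1 -100 0 0 0;0.5 0 -1 -100 0 0 0;0.4 0 -1 -100 0 0 0;0.3 0 -1 -100 0 0 0;0.3 0 -1 -100 0 0 0;0.3 0 -1 -100 0 0 0;0.3 0 -1 -100 0 0 0;0.3 0 -1 -100 0 0 0", "force": 40}}

```text
t: 16.0
tool_pos: [0.4385, -0.2399, 0.0229]
orientation: [0.0, 0.002, 1.0, -0.0]
wrist_force: [-0.5, 0.6, 5.5]
gripper_width: 0.528
```

{"method": "move_arm", "body": {"series": "0.3 0 0 40 0 0 0;0.3 0 0 90 0 0 0;0.3 0 0 130 0 0 0;0.3 10 60 130 0 0 0;0.3 20 120 130 0 0 0;0.3 30 180 130 0 0 0;0.3 35 230 130 0 0 0;0.3 42 280 130 0 0 0;0.3 48 330 130 0 0 -1;0.3 55 380 130 0 0 -1;0.3 60 430 130 0 0 -1.5;0.3 68 480 130 0 0 -1.5;0.3 75 530 130 0 0 -1.5;0.3 80 580 130 0 0 -1.5;0.3 83 610 130 0 0 -1.5;0.3 83 620 130 0 0 -1.5;0.3 83 620 130 0 0 -1.5;0.3 83 620 130 0 0 -1.5;0.3 83 620 130 0 0 -1.5"}}

```text
t: 18.38
tool_pos: [0.5215, 0.3794, 0.1525]
orientation: [0.0, 0.016, 1.0, -0.0]
wrist_force: [0.9, -0.3, -2.9]
gripper_width: 0.52
```

```bash
python3 - <<'E'
from h import *
f=shot('wrist','w4.png'); f=shot('scene','s4.png')
im=f['img'][40:240,260:460]; cv2.imwrite('pics/s4c.png',cv2.resize(im,None,fx=3,fy=3,interpolation=cv2.INTER_CUBIC))
E
```

```text
(no output)
```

View pics/w4.png

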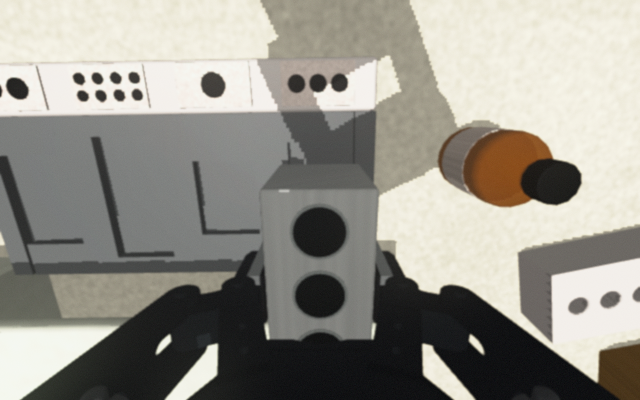

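View pics/s4c.png

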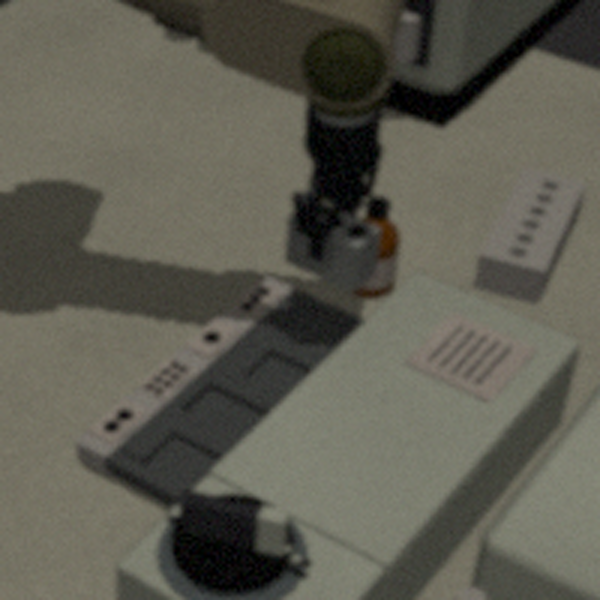

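```bash
python3 - <<'E'
from h import *
f=dict(np.load('pics/top0.npz')); W=cloud(f)
m=np.zeros(W.shape[:2],bool); m[210:245,145:185]=1
for lo,hi in ((.05,.09),(.09,.14)):
    q=m&(W[...,2]>lo)&(W[...,2]<hi); print(fitrect(W,q), W[q].mean(0),W[q].min(0))
f=dict(np.load('pics/w3.npz')); im=f['img']
# label dots via wrist view, ledge z=.038
g=cv2.cvtColor(im,cv2.COLOR_BGR2GRAY)
b=((g<60)).astype(np.uint8)
k,l,st,c=cv2.connectedComponentsWithStats(b[20:48,190:455])
for i in range(1,k):
    if st[i,4]>15: print(c[i]+[190,20],ray(f,c[i]+[190,20],.038)[0].round(4),st[i,4])
E
```

```text
(226, ((494.5767517089844, 523.2610473632812), (57.70318603515625, 52.80686950683594), 3.4053895473480225), np.float64(0.07868155630744389)) [0.49422126 0.51360749 0.07579982] [0.46563905 0.49685131 0.05013857]
(167, ((495.7852783203125, 523.0474853515625), (33.64542007446289, 40.72625732421875), 86.10104370117188), np.float64(0.11174454999982912)) [0.49568586 0.52310835 0.10834951] [0.47542541 0.50660226 0.0900145 ]
[271.05263158  26.05263158] [0.4138 0.1875 0.038 ] 19
[282.5         26.22222222] [0.4141 0.2026 0.038 ] 18
[293.61111111  26.27777778] [0.4143 0.2173 0.038 ] 18
[304.94117647  26.82352941] [0.415  0.2323 0.038 ] 17
[352.57894737  32.77192982] [0.4223 0.2954 0.038 ] 171
[215.39795918  31.13265306] [0.4194 0.1134 0.038 ] 98
[231.80612245  31.30612245] [0.4198 0.1351 0.038 ] 98
[403.83116883  33.27272727] [0.4233 0.3635 0.038 ] 77
[416.72307692  33.6       ] [0.4237 0.3806 0.038 ] 65
[430.20967742  33.5483871 ] [0.4238 0.3985 0.038 ] 62
[271.5  37. ] [0.4268 0.1875 0.038 ] 16
[282.47058824  37.35294118] [0.4273 0.2021 0.038 ] 17
[293.88888889  37.55555556] [0.4276 0.2173 0.038 ] 18
[305.125  38.   ] [0.4282 0.2323 0.038 ] 16
```

{"method": "move_arm", "body": {"series": "0.3 0 1 -40 0 0 0;0.3 0 1 -70 0 0 0;0.3 0 1 -85 0 0 0;0.3 0 1 -90 0 0 0;0.3 0 1 -95 0 0 0;0.3 0 1 -98 0 0 0;0.3 0 1 -101 0 0 0;0.3 0 1 -103 0 0 0;0.3 0 1 -104 0 0 0;0.3 0 1 -104 0 0 0"}}

```text
t: 19.73
tool_pos: [0.5213, 0.3813, 0.0483]
orientation: [-0.0, 0.015, 1.0, -0.0]
wrist_force: [-0.2, 0.6, -2.8]
gripper_width: 0.521
```

{"method": "move_arm", "body": {"series": "0.3 0 -1 -1 0 0 0;0.3 0 -1 -2 0 0 0;0.3 0 -1 -2 0 0 0"}}

```text
t: 20.1
tool_pos: [0.5214, 0.3808, 0.0479]
orientation: [0.001, 0.015, 1.0, 0.0]
wrist_force: [-4.6, -0.2, 7.7]
gripper_width: 0.524
```

{"method": "move_arm", "body": {"series": "0.7 0 0 0 0 0 0;0.75 0 0 0 0 0 0;0.75 0 0 0 0 0 0;0.75 0 0 30 0 0 0;0.75 0 0 80 0 0 0;1 0 0 130 0 0 0;1 -10 -60 130 0 0 0;1 -20 -120 130 0 0 0;1 -25 -180 130 0 0 0;1 -30 -240 130 0 0 0;1 -40 -300 130 0 0 0;1 -45 -360 130 0 0 -5;1 -55 -420 130 0 0 -10;1 -65 -480 130 0 0 -14.5;1 -70 -520 130 0 0 -14.5;1 -70 -560 130 0 0 -14.5;1 -70 -560 130 0 0 -14.5;1 -70 -560 130 0 0 -14.5"}}

```text
t: 22.35
tool_pos: [0.4512, -0.1791, 0.1762]
orientation: [-0.0, 0.141, 0.99, 0.0]
wrist_force: [-0.8, 0.4, 0.3]
gripper_width: 1.002
```

```bash
python3 - <<'E'
from h import *
f=shot('top','top5.png'); W=cloud(f)
for nm in('top','wrist','scene'):
  if nm!='top': W=cloud(shot(nm,nm+'5.png'))
  m=(W[...,2]>.05)&(W[...,2]<.07)&(np.hypot(W[...,0]-.4424,W[...,1]+.38)<.065)
  if m.sum()>50: print(nm,'one',fitrect(W,m))
  m=(W[...,2]>.075)&(W[...,2]<.10)&(np.hypot(W[...,0]-.52,W[...,1]-.38)<.065)
  if m.sum()>50: print(nm,'three',fitrect(W,m))
print(get_obs()['tool_pos'])
E
```

```text
top one (146, ((444.1669006347656, -380.5055236816406), (45.7708854675293, 55.69571304321289), 74.47661590576172), np.float64(0.06031132391960198))
top three (491, ((522.42724609375, 381.8500671386719), (45.94385528564453, 88.29457092285156), 88.84571075439453), np.float64(0.08599169553500738))
wrist one (3215, ((440.349853515625, -382.7906799316406), (46.43490219116211, 60.25559997558594), 73.77088928222656), np.float64(0.061092111374597205))
scene one (388, ((441.5771789550781, -382.177734375), (45.31797790527344, 64.25009155273438), 73.94353485107422), np.float64(0.05912580278991566))
scene three (288, ((522.0891723632812, 378.85986328125), (52.7651481628418, 93.65437316894531), 88.33718872070312), np.float64(0.08399785500768783))
[ 0.45135217 -0.17870935  0.17634937]
```

View pics/top5.png

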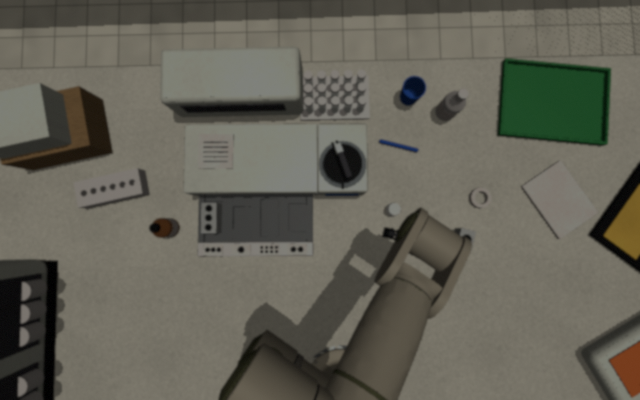

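{"method": "move_arm", "body": {"series": "1 -3 -60 0 0 0 0;1 -6 -120 0 0 0 0;1 -10 -170 0 0 0 0;1 -10 -203 -20 0 0 0;1 -10 -203 -60 0 0 0;1 -10 -203 -100 0 0 0;1 -10 -203 -135 0 0 0;1 -10 -203 -153 0 0 0;1 -10 -203 -153 0 0 0;1 -10 -203 -153 0 0 0;0.5 -10 -203 -153 0 0 0;0.4 -10 -203 -153 0 0 0;0.3 -10 -203 -153 0 0 0;0.3 -10 -203 -153 0 0 0;0.3 -10 -203 -153 0 0 0;0.3 -10 -203 -153 0 0 0;0.3 -10 -203 -153 0 0 0"}}

```text
t: 24.62
tool_pos: [0.4415, -0.3828, 0.0239]
orientation: [0.0, 0.141, 0.99, -0.0]
wrist_force: [-0.5, 1.4, 6.5]
gripper_width: 0.523
```

{"method": "move_arm", "body": {"series": "0.3 0 0 40 0 0 0;0.3 0 0 90 0 0 0;0.3 0 0 130 0 0 0;0.3 0 60 130 0 0 3;0.3 0 120 130 0 0 6;0.3 10 180 130 0 0 9;0.3 20 240 130 0 0 12;0.3 30 300 130 0 0 15;0.3 40 360 130 0 0 15;0.3 50 420 130 0 0 15;0.3 60 480 130 0 0 15;0.3 70 540 130 0 0 15;0.3 75 600 130 0 0 15;0.3 79 650 130 0 0 15;0.3 79 677 130 0 0 15;0.3 79 677 130 0 0 15;0.3 79 677 130 0 0 15;0.3 79 677 130 0 0 15"}}

```text
t: 26.88
tool_pos: [0.5204, 0.2933, 0.1533]
orientation: [-0.0, 0.011, 1.0, -0.0]
wrist_force: [0.2, 1.0, -2.4]
gripper_width: 0.522
```

```bash
python3 - <<'E'
from h import *
f=shot('wrist','w6.png'); print(get_obs()['tool_pos'])
E
```

```text
[0.52044297 0.29338116 0.15333604]
```

View pics/w6.png

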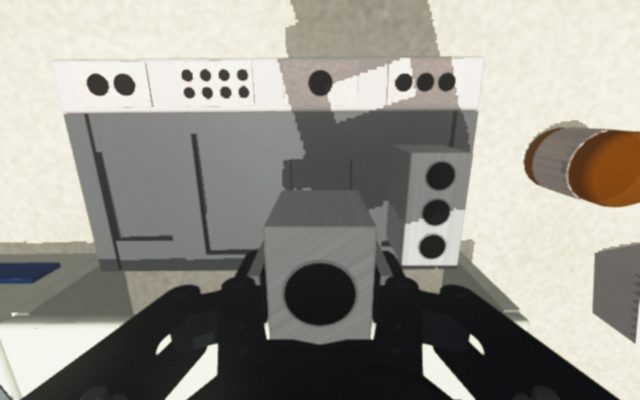

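{"method": "move_arm", "body": {"series": "0.3 0 1 -40 0 0 0;0.3 0 1 -70 0 0 0;0.3 0 1 -85 0 0 0;0.3 0 1 -90 0 0 0;0.3 0 1 -95 0 0 0;0.3 0 1 -98 0 0 0;0.3 0 1 -101 0 0 0;0.3 0 1 -103 0 0 0;0.3 0 1 -104 0 0 0;0.3 0 1 -105 0 0 0;0.3 0 1 -106 0 0 0;0.3 0 1 -106 0 0 0"}}

```text
t: 28.42
tool_pos: [0.5206, 0.2953, 0.0489]
orientation: [0.001, 0.011, 1.0, 0.0]
wrist_force: [-4.4, -2.4, 10.1]
gripper_width: 0.518
```

{"method": "move_arm", "body": {"series": "0.7 0 0 0 0 0 0;0.75 0 0 0 0 0 0;0.75 0 0 0 0 0 0;0.75 0 0 30 0 0 0;0.75 0 0 80 0 0 0;0.75 0 0 140 0 0 0;0.6 0 0 200 0 0 0;0.6 0 0 241 0 0 0;0.6 25 -50 241 0 0 4;0.6 50 -100 241 0 0 8;0.6 75 -150 241 0 0 12;0.6 100 -210 241 0 0 16;0.6 125 -270 241 0 0 20;0.6 145 -311 241 0 0 20.4;0.6 145 -311 241 0 0 20.4;0.6 145 -311 241 0 0 20.4;0.6 145 -311 241 0 0 20.4"}}

```text
t: 30.55
tool_pos: [0.665, -0.0144, 0.2887]
orientation: [0.0, -0.167, 0.986, -0.0]
wrist_force: [-0.0, 0.5, 0.4]
gripper_width: 0.596
```

```bash
python3 - <<'E'
from h import *
print(get_obs()['tool_pos'],get_obs()['joint_positions'])
for nm in('top','wrist','scene'):
  f=shot(nm,nm+'7.png'); W=cloud(f)
  for c,l,lo,hi in (((.521,.38),'three',.078,.1),((.52,.295),'one',.078,.1),((.666,-.015),'bar',.17,.195)):
    m=(W[...,2]>lo)&(W[...,2]<hi)&(np.hypot(W[...,0]-c[0],W[...,1]-c[1])<.06)
    if m.sum()>50: print(nm,l,fitrect(W,m))
E
```

```text
[ 0.6650141  -0.01437654  0.28870853] [-1.97413960e-01  6.21757120e-01  8.86433557e-01  1.36130459e-04
  1.63296162e+00 -2.10406020e+00]
top three (490, ((522.36962890625, 382.44586181640625), (46.01040267944336, 89.05732727050781), 89.85279846191406), np.float64(0.08578414126032194))
top one (326, ((517.6913452148438, 296.74267578125), (44.92965316772461, 58.94305419921875), 88.92439270019531), np.float64(0.08563703067367308))
top bar (107, ((651.5039672851562, -17.980709075927734), (49.92816925048828, 16.068071365356445), 18.684438705444336), np.float64(0.18378346413945468))
wrist three (155, ((555.0596923828125, 357.9090881347656), (28.798723220825195, 11.631752014160156), 27.20663833618164), np.float64(0.08253219799353598))
wrist one (2280, ((516.339599609375, 293.69610595703125), (47.803340911865234, 60.762367248535156), 87.033447265625), np.float64(0.08571796349971797))
wrist bar (1940, ((665.3224487304688, -16.091577529907227), (96.9786605834961, 16.395673751831055), 18.767486572265625), np.float64(0.18484399500199056))
scene three (266, ((521.101806640625, 380.8525695800781), (53.241397857666016, 93.51054382324219), 89.49519348144531), np.float64(0.08396158056250155))
scene one (161, ((520.6779174804688, 295.0102844238281), (57.11823654174805, 49.523311614990234), 2.7954018115997314), np.float64(0.08420062889143128))
scene bar (277, ((667.18310546875, -16.3004150390625), (95.91825866699219, 22.20538330078125), 21.557029724121094), np.float64(0.18192316872490708))
```

View pics/wrist7.png

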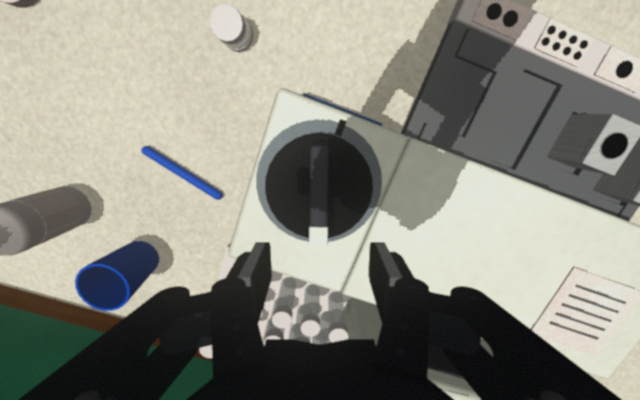

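View pics/scene7.png

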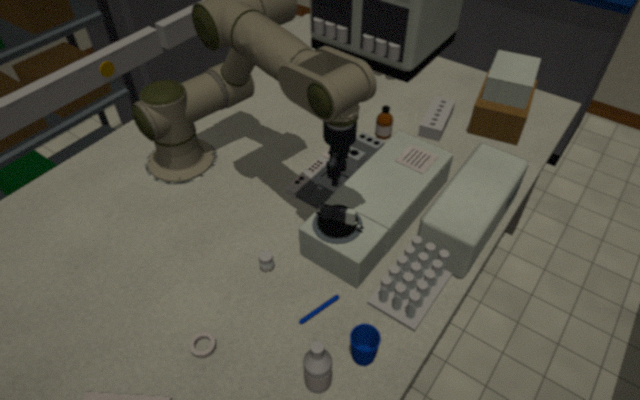

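View pics/top7.png

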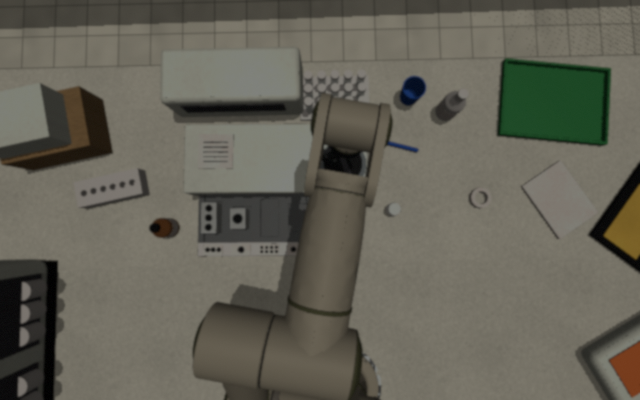

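{"method": "move_arm", "body": {"series": "0.6 0 -1 -60 0 0 0;0.6 0 -1 -100 0 0 0;0.6 0 -1 -130 0 0 0;0.6 0 -1 -142 0 0 0;0.6 0 -1 -142 0 0 0;0.2 0 -1 -142 0 0 0;0.1 0 -1 -142 0 0 0;0 0 -1 -142 0 0 0;0 0 -1 -142 0 0 0;0 0 -1 -142 0 0 0;0 0 -1 -142 0 0 0;0 0 -1 -142 0 0 0;0 0 -1 -142 0 0 0", "force": 80}}

```text
t: 32.33
tool_pos: [0.6654, -0.0156, 0.1479]
orientation: [0.001, -0.167, 0.986, 0.001]
wrist_force: [-3.7, 5.1, 5.1]
gripper_width: 0.177
```

{"method": "move_arm", "body": {"series": "0 0 0 0 0 0 -4;0 0 0 0 0 0 -8;0 0 0 0 0 0 -12;0 0 0 0 0 0 -16;0 0 0 0 0 0 -20;0 0 0 0 0 0 -25;0 0 0 0 0 0 -30;0 0 0 0 0 0 -35;0 0 0 0 0 0 -40;0 0 0 0 0 0 -45;0 0 0 0 0 0 -50;0 0 0 0 0 0 -55;0 0 0 0 0 0 -60;0 0 0 0 0 0 -65;0 0 0 0 0 0 -70;0 0 0 0 0 0 -75;0 0 0 0 0 0 -80;0 0 0 0 0 0 -85;0 0 0 0 0 0 -90;0 0 0 0 0 0 -90"}}

```text
t: 34.83
tool_pos: [0.6655, -0.0152, 0.1479]
orientation: [0.0, 0.58, 0.815, 0.001]
wrist_force: [-0.9, 7.9, 4.5]
gripper_width: 0.174
```

{"method": "move_arm", "body": {"series": "0 0 0 0 0 0 -5;0 0 0 0 0 0 -10;0 0 0 0 0 0 -15;0 0 0 0 0 0 -20;0 0 0 0 0 0 -25;0 0 0 0 0 0 -30;0 0 0 0 0 0 -35;0 0 0 0 0 0 -40;0 0 0 0 0 0 -45;0 0 0 0 0 0 -50;0 0 0 0 0 0 -55;0 0 0 0 0 0 -60;0 0 0 0 0 0 -65;0 0 0 0 0 0 -70;0 0 0 0 0 0 -75;0 0 0 0 0 0 -80;0 0 0 0 0 0 -85;0 0 0 0 0 0 -90;0 0 0 0 0 0 -95;0 0 0 0 0 0 -100"}}

```text
t: 37.33
tool_pos: [0.6659, -0.0154, 0.1479]
orientation: [-0.001, 0.997, 0.079, 0.001]
wrist_force: [1.2, 5.3, 4.4]
gripper_width: 0.176
```

```bash
python3 - <<'E'
from rig import *
o=get_obs(); print(o['torque'],o['wrist_force'],o['orientation'],o['joint_positions'])
E
```

```text
[0.8110973  0.08499307 0.33020495] [1.18804839 5.31742472 4.41251384] [-5.24345492e-04  9.96868280e-01  7.90658237e-02  1.39723523e-03] [-0.19935816  0.69105964  1.13033138  0.00183495  1.31780355  1.21268396]
```

{"method": "move_arm", "body": {"series": "0 0 0 0 0 0 -3;0 0 0 0 0 0 -6;0 0 0 0 0 0 -8;0 0 0 0 0 0 -9;0 0 0 0 0 0 -10;0 0 0 0 0 0 -10.5;0 0 0 0 0 0 -10.5"}}

```text
t: 38.2
tool_pos: [0.6659, -0.0155, 0.1478]
orientation: [-0.001, 1.0, -0.011, 0.001]
wrist_force: [1.7, 5.7, 2.8]
gripper_width: 0.173
```

```bash
python3 - <<'E'
from rig import *
import numpy as np
o=get_obs(); q=o['orientation'];print(o['torque'],o['wrist_force'],np.degrees(2*np.arctan2(q[2],q[1])))
E
```

```text
[0.7307729  0.07120239 0.75184037] [1.66198226 5.72061987 2.80240199] -1.2150623885932033
```

{"method": "move_arm", "body": {"series": "0 0 0 0 0 0 -1;0 0 0 0 0 0 -1.5;0 0 0 0 0 0 -1.5"}}

```text
t: 38.58
tool_pos: [0.6662, -0.0155, 0.1479]
orientation: [-0.0, 1.0, -0.023, 0.002]
wrist_force: [3.4, 4.2, 2.9]
gripper_width: 0.179
```

```bash
python3 - <<'E'
from rig import *
import numpy as np
o=get_obs(); q=o['orientation'];print(o['torque'],o['wrist_force'],np.degrees(2*np.arctan2(q[2],q[1])))
E
```

```text
[ 0.70382582 -0.26160221  1.2331713 ] [3.39052518 4.20098901 2.9148039 ] -2.669782609707259
```

Torque climbs steeply, so the wheel is against its home stop. I'll release it, back away and check.

{"method": "move_arm", "body": {"series": "0 0 0 0 0 0 1.3;0 0 0 0 0 0 1.3;0.6 0 0 0 0 0 1.3;0.6 0 0 0 0 0 1.3;0.6 0 0 0 0 0 1.3;0.6 0 0 50 0 0 1.3;0.6 0 0 100 0 0 1.3;0.6 0 0 150 0 0 1.3;0.6 -40 -40 170 0 0 1;0.6 -90 -90 170 0 0 1;0.6 -140 -140 170 0 0 1;0.6 -180 -190 170 0 0 1;0.6 -220 -250 170 0 0 1;0.6 -220 -250 170 0 0 1;0.6 -220 -250 170 0 0 1;0.6 -220 -250 170 0 0 1"}}

```text
t: 40.58
tool_pos: [0.4456, -0.2661, 0.3164]
orientation: [-0.0, 1.0, -0.016, 0.0]
wrist_force: [1.1, -0.1, -0.3]
gripper_width: 0.598
```

```bash
python3 - <<'E'
from h import *
print(get_obs()['tool_pos'])
f=shot('top','top9.png'); W=cloud(f); shot('scene','scene9.png')
m=(W[...,2]>.165)&(W[...,2]<.20)&(np.hypot(W[...,0]-.666,W[...,1]+.013)<.06)
print('bar',fitrect(W,m))
d=(W[...,2]>.028)&(W[...,2]<.05)&(W[...,0]>.4)&(W[...,0]<.585)&(W[...,1]>.03)&(W[...,1]<.43); print('ledge',fitrect(W,d))
f0=dict(np.load('pics/top0.npz')); W=cloud(f0)
d=(W[...,2]>.028)&(W[...,2]<.05)&(W[...,0]>.4)&(W[...,0]<.585)&(W[...,1]>.03)&(W[...,1]<.43); print('ledge0',fitrect(W,d))
a=np.hstack([cv2.resize(f['img'][115:265,180:380],None,fx=4,fy=4,interpolation=cv2.INTER_CUBIC)])
cv2.imwrite('pics/a9.png',cv2.convertScaleAbs(a,alpha=1.5))
E
```

```text
[ 0.44563149 -0.26610797  0.31636961]
bar (219, ((665.535400390625, -13.692021369934082), (16.37856674194336, 95.78580474853516), 88.74471282958984), np.float64(0.18427133634780304))
ledge (1183, ((569.5658569335938, 252.1670684814453), (348.7720031738281, 33.79313278198242), 89.49191284179688), np.float64(0.03944068711375641))
ledge0 (1507, ((565.3208618164062, 253.5283203125), (351.00628662109375, 40.5103645324707), 88.9955825805664), np.float64(0.03920831029013486))
```

View pics/a9.png

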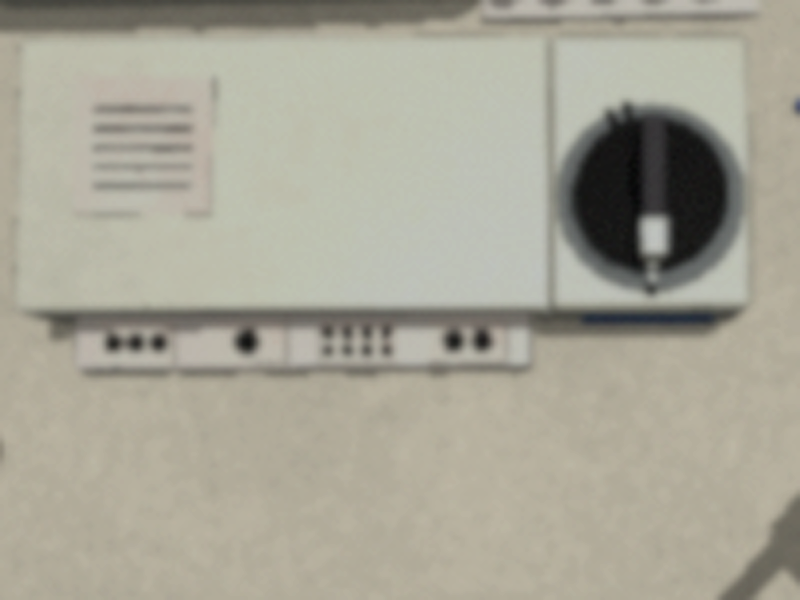

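View pics/scene9.png

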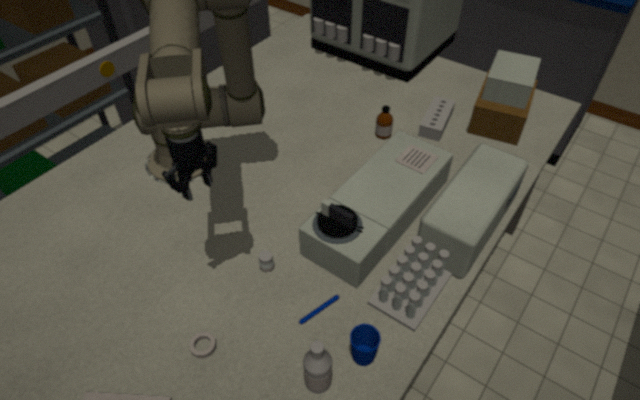

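```bash
python3 -c "
from rig import *
print(finish_job())"
```

```text
the job is handed in; nothing more can be done
None
```

The job is done and handed in at about 41 s of the 210 s allowed. Two blocks were on the bench this run, the three-hole and the one-hole.

- **Drawer out:** I cranked the wheel to the load mark. The bar measured about 200° from home, square between the pair of bars.
- **Blocks:** I put each block into its labelled slot. Contact came exactly 25 mm above bench height, and both tops read about 0.085–0.086 m, so both were fully bedded.
- **Drawer home:** I cranked the wheel back until the torque rose sharply at the hard stop. The bar direction then read −1.3°, the same as the housing's, and the pointer stood on the home bar. The drawer front moved in about 8 mm from its start position, where about 9 mm was expected.
- **Bystanders:** In the final scene view the jar, tape, pen and amber bottle look undisturbed.

- **Not checked:** I could not see the blocks under the roof after closing. I rely on their bedded state just before and on the low force while cranking back.
- **Disagreement:** The cameras differed by 2–4 mm in y. I settled this from where the jaws centred on the wheel bar and from the label positions.

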